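# Load a battery cell in its impedance-test fixture

### The job

Load the blue battery cell for an impedance test: lower it, without dropping it, into the nest of the clamp fixture with its terminals towards the sliding contact carriage, and press it down past the leaf springs until it sits flat and fully home. Only then swing the hinged clamp right down onto it, and last push the carriage along its rail to its stop, so that the contact pins press on the terminals. Leave everything else on the bench where it is.

Things in the scene. Friction and masses are not known exactly. Their poses are not given: they have to be found in the camera images.
- cell_blue: The cell to load: blue-wrapped prismatic battery cell lying flat, 50 (x) x 120 (y) x 28 (z) mm, about 0.34 kg, white data label on top. Origin at the centre of its underside. Two round terminals at its +y end. Grip it across its 50 mm width. It starts turned at most 35 degrees from the way it must lie in the nest.
- blue_terminals (a point): Point midway between the blue cell's two terminal faces: cell x = 0, y = 65, z = 14 mm. The terminals are 10 mm across, stick out 5 mm from the end face, and lie at x = -10 (copper, red ring) and x = +10 mm.
- cell_green: A like cell in green wrap, same size; not wanted, leave it.
- fixture: Clamp fixture screwed to the bench, its place and yaw new each time. Aluminium base plate 124 (x) x 318 (y) x 12 (z) mm, y = -116 to +202. Origin at bench level under the nest's centre; +y runs along the cell's length from the clamp hinge end to the contact carriage end. The loaded cell lies with its axes along the fixture's, its origin at x = 0, y = 0, z = 18 mm.
- nest_floor (a point): Centre of the white nest floor on which the cell's underside must rest, 18 mm above the bench. A fully seated cell's top is 46 mm above the bench.
- nest_corner (a point): Top of one of the nest's four black corner uprights (x = +-26.5 to 36.5, y = +-37 to 59 mm, tops at z = 38 mm); with the end stops at y = +-61.5 mm they leave 1.5 mm clearance round the cell, and slope outwards as 3.5 mm lead-ins over their top 6 mm. Between the uprights the sides are open for the fingers over y = -25 to +25 mm.
- leaf_spring (a point): Nose of one of four steel leaf springs, at x = +-23.5, y = +-30.5, z = 24 mm of the fixture: they reach 1.5 mm into the cell's place from both sides, so a cell let go stays held some 5 to 10 mm too high. It takes some 8 to 18 N pressed down on the middle of its top to push it past them; they then grip its sides and it stays down.
- clamp (a joint): Hinge angle of the clamp, rad: 0 = level, its rubber pad resting on a fully seated cell; grows as it opens, to 2.1 (leaning back past upright). Starts open at 1.6 to 1.95. The hinge is stiff and holds the bar where it is left; about 2 N at the grip moves it.
- clamp_hinge (a point): Clamp hinge axis, parallel to the fixture's x, at fixture x = 0, y = -88, z = 54 mm.
- clamp_grip (a point): Centre of the clamp's red cross grip: a round bar 13 mm thick and 80 mm long along the fixture's x, at the free end of the grey clamp bar (28 mm wide, 8 mm thick), 132 mm from the hinge axis. At angle t it lies at fixture y = -88 + 132 cos t, z = 54 + 132 sin t mm. It can be pushed over from behind (the -y side) and then down from above.
- carriage (a joint): Travel of the contact carriage, m: 0 = against its stop at the cell, up to 0.065 = drawn back along the fixture's +y. Starts at 0.035 to 0.06. It stays where it is left: about 6 to 8 N moves it, and up to 5 N more over the last 4 mm, where the spring pins meet the terminals.
- carriage_grip (a point): Centre of the top of the carriage's upright red grip (44 mm in x, 14 mm thick in y, standing 30 mm above the carriage body, top at z = 75 mm); it lies at fixture x = 0, y = 106 mm + carriage travel. The aluminium carriage body below it is 56 (x) x 50 (y) mm with its top at z = 45 mm.
- contact_pins: The carriage's two brass spring pins, 7 mm thick, that press on the terminals; they stand out 6 mm in front of the carriage's black head and spring back by up to 6 mm.
- screwdriver: Screwdriver, orange handle, 190 mm, lying on the bench; bystander.
- multimeter: Yellow hand multimeter, 80 x 160 x 42 mm; bystander.
- amber_bottle: Amber reagent bottle, 68 mm across, 140 mm tall; bystander.
- jar: White jar with blue cap, 60 mm across, 75 mm tall; bystander.
- tip_box: Green pipette-tip box, 124 x 94 x 62 mm; bystander.

How it is judged:
On the way, in this order (a step that is already met when the one before it is completed fails the run):
1. the blue cell sits fully down and level in the nest, terminals towards the carriage, let go, while the clamp is still open (z of cell_blue in the frame of nest_floor below 0.002 m and horizontal distance between cell_blue and nest_floor below 0.005 m and y of blue_terminals in the frame of fixture above 0.05 m and angle between cell_blue's own z axis and vertical below 0.025 rad and contact force between the fingers and cell_blue below 0.2 N and value of joint clamp above 0.6 rad), for 0.2 s.
2. the clamp is closed down on the seated cell, the carriage still drawn back (value of joint clamp below 0.03 rad and value of joint carriage above 0.015 m and z of cell_blue in the frame of nest_floor below 0.002 m), for 0.2 s.
3. the carriage is at its stop with the pins on the terminals (value of joint carriage below 0.002 m and contact force between contact_pins and cell_blue above 0.5 N), for 0.2 s.
At the end, for the whole second after the job is handed in: The blue cell is fully down in the nest (underside within 2 mm of the nest floor, tilt under 0.025 rad, within 5 mm of the nest's centre) and at rest; the clamp is within 0.03 rad of level; the carriage is within 2 mm of its stop and the pins press on the terminals with more than 0.5 N (all of step 3 and z of cell_blue in the frame of nest_floor below 0.002 m and horizontal distance between cell_blue and nest_floor below 0.005 m and angle between cell_blue's own z axis and vertical below 0.025 rad and linear speed of cell_blue below 0.01 m/s and value of joint clamp below 0.03 rad); the robot touches nothing.
It fails at once if the clamp is brought down while the blue cell is not fully home in the nest (value of joint clamp below 0.15 rad and z of cell_blue in the frame of nest_floor above 0.003 m).
It fails at once if the blue cell is dropped into the nest (over 0.6 m/s there) (linear speed of cell_blue above 0.6 m/s and horizontal distance between cell_blue and nest_floor below 0.06 m and z of cell_blue in the frame of nest_floor below 0.03 m).
It fails at once if the carriage is pushed home before the clamp is closed (value of joint carriage below 0.01 m and value of joint clamp above 0.2 rad).
It fails at once if something else on the bench is moved by more than 25 mm (distance of any of cell_green, screwdriver, multimeter, amber_bottle, jar, tip_box from where it was at the start of the episode above 0.025 m).
It also fails if it takes over 72 s, if anything falls off the work surface, if the arm or the gripper's body presses on something with over 40 N, if the wrist force passes 120 N, or if a joint passes its speed limit or range.

### The arm

A 6-joint arm with a two-finger parallel gripper is mounted at the origin on the work surface. World frame = base frame: x ahead of the robot, y to its left, z up, the work surface at z = 0. Lengths are in m, angles in rad, forces in N, time in s.
With the tool pointing down it reaches from about 0.275 to 0.85 m from the base axis. Payload 5.2 kg.
Tool frame: the origin (TCP) lies midway between the tips of the shut fingers; the grasp point (between the pads) lies 19 mm behind it; z points along the fingers, y is the line along which they close (so a half turn about z gives the same grasp; the last joint's range is limited). The gripper opens to 85 mm and grips with 20 to 120 N. Pads are 22 mm wide; open, the fingers measure 114 mm over their backs; the gripper's body (76 mm by 85 mm) begins 54 mm behind the grasp point. The pads swing forward as they close: fully open they stand 13 mm farther back than shut.
Start: joints at [-1.307, 0.259, 1.535, -0, 1.348, -0.203], TCP at [0.248, -0.491, 0.231] pointing down, gripper open.
Joint ranges: [-3.14, 3.14], [-0.91, 2.08], [0.19, 2.58], [-1.22, 4.36], [0.22, 2.71], [-3.12, 3.12]. Speed limits (rad/s): [2.57, 2.57, 3.14, 3.14, 3.14, 3.14].

### API

Orientations are given as a 3x3 rotation matrix whose columns are the frame's x, y, z axes.
In Python, from bench import robot, viewer, hand_in, finder gives the robot as it stands. Calls block until the motion is done:
- robot.move_pose(position, orientation): joint-space move of the TCP to a pose.
- robot.servo_line(position, attitude=None, v=0.15): straight line of the TCP; attitude=None keeps the orientation; v is the mean speed in m/s.
- robot.movej(angles): joint-space move.
- robot.ungrasp() and robot.clamp(effort=None): open the fingers fully, or close them until they stop; effort is the grip in N (None keeps the last).
- robot.sleep(seconds).
- robot.inverse_kinematics(position, orientation): joint angles nearest the present ones, or None.
- robot.get_state(): the state.
- viewer.snapshot(name): name is "scene" or "top" or "wrist"; returns the picture (384x512x3 uint8, red, green, blue); there is no depth.
- viewer.camera_params(name): a dict with "K" (3x3 intrinsics, pixels), "cam_to_world" (4x4, takes a point from camera to world coordinates); the wrist camera has in their place "mount" (4x4, takes a point from camera to tool coordinates, whose origin is the TCP and whose axes are the flange's). Camera axes: x right, y down, z forward; pixel columns grow to the right and rows downward; lengths in m; the calibration is good to about 2 mm. The wrist camera is an equidistant fisheye: a pixel r from the principal point sees the ray r / f radians off the axis. A picture is of the moment at which its call begins: read the wrist's pose just before it. camera_params takes no time and is no camera call.
A pose or a line that the arm cannot do raises robot.IKError and nothing moves.
- hand_in(): hands the job in; it is judged then, once.
Trained networks look in the newest picture that a camera, given by its name, has taken for a name from the list of things; names that differ only in an ending like _2 or _b are one class to them, and where a whole thing is asked for, a point or a joint stands for the part that bears it (a point fixed in the world has none). Each returns a list of dicts, best first, with "conf" (0 to 1); they miss things now and then, are a little off and sometimes report something else, mostly with a low value. They report only what shows in the picture. A call takes as long as a camera call.
- finder.masks_of(camera, thing): "pixels" (384x512 bool, what is visible of it) and "uv" ([column, row] in pixels, amid what is visible of it).
- finder.landmark_of(camera, thing): "uv" ([column, row] in pixels: a listed point, or the origin of a listed thing).
The state is a dict: "t": time; "qpos": joint angles; "joint_vel": joint speeds; "joint_efforts": joint torques, N m; "tcp_pos": TCP position; "ee_rot": TCP orientation; "force": force on the tool from outside, world axes, zero at the start; "torque": the same for the moment, N m; "gripper_width": finger opening in m; "grasp_force": force on a finger pad.
Only numpy, scipy, OpenCV 4.12 (cv2) and the standard library are available. Lean on these libraries where they do the work, as an engineer would, in place of code of your own. Each camera call takes 0.05 s, during which the arm holds its last target. There are 200 camera calls.

## Working session

There is one attempt and no reset: what is moved stays moved. The work goes in short steps, each a Python script; the robot and the scene stay as the last script left them, time stands still between calls to the robot, and variables do not carry over. Pictures are saved under pics/ and viewed, at most 10 in all, crops included, and the job is handed in when it is done.

```bash
mkdir -p pics; ls; python3 - <<'E'
from bench import robot, viewer, finder
import cv2, numpy as np
for c in ["scene","top"]:
    im=viewer.snapshot(c); cv2.imwrite(f"pics/{c}0.png",im[...,::-1])
    p=viewer.camera_params(c); print(c,np.round(p["K"],1).tolist(),np.round(p["cam_to_world"],3).tolist())
    for n in ["cell_blue","blue_terminals","fixture","nest_floor","clamp_hinge","clamp_grip","carriage_grip","nest_corner","leaf_spring","cell_green"]:
        print(n,[(np.round(d["uv"]).tolist(),round(d["conf"],2)) for d in finder.landmark_of(c,n)][:6])
p=viewer.camera_params("wrist");print({k:np.round(v,3).tolist() if not isinstance(v,str) else v for k,v in p.items()})
print(robot.get_state())
E
```

```text
bench.py
pics
scene [[445.1, 0.0, 254.7], [0.0, 445.1, 191.0], [0.0, 0.0, 1.0]] [[-0.68, 0.577, -0.452, 1.115], [0.733, 0.52, -0.439, 0.477], [-0.018, -0.63, -0.777, 0.958], [0.0, 0.0, 0.0, 1.0]]
cell_blue [([364.0, 283.0], 0.98)]
blue_terminals [([390.0, 292.0], 0.94)]
fixture [([252.0, 192.0], 0.83)]
nest_floor [([253.0, 186.0], 0.68)]
clamp_hinge [([234.0, 157.0], 0.57)]
clamp_grip [([220.0, 116.0], 0.87)]
carriage_grip [([283.0, 207.0], 0.87)]
nest_corner [([250.0, 200.0], 0.83)]
leaf_spring [([253.0, 196.0], 0.76)]
cell_green [([387.0, 230.0], 0.92), ([232.0, 158.0], 0.66)]
top [[486.5, 0.0, 248.2], [0.0, 486.5, 187.6], [0.0, 0.0, 1.0]] [[0.007, -0.993, 0.116, 0.421], [-1.0, -0.009, -0.019, 0.002], [0.02, -0.116, -0.993, 1.586], [0.0, 0.0, 0.0, 1.0]]
cell_blue [([144.0, 194.0], 0.57), ([279.0, 146.0], 0.2)]
blue_terminals [([122.0, 196.0], 0.81), ([153.0, 246.0], 0.31)]
fixture [([264.0, 200.0], 0.82)]
nest_floor [([262.0, 202.0], 0.73), ([280.0, 144.0], 0.31)]
clamp_hinge [([292.0, 206.0], 0.87)]
clamp_grip [([306.0, 204.0], 0.51)]
carriage_grip [([214.0, 195.0], 0.55)]
nest_co
[... 448 characters left out ...]
369e-01]), 'joint_vel': array([-1.89003727e-03,  2.62083875e-04,  1.23059068e-03, -8.74213003e-04,
        1.17638462e-03,  2.55792238e-05]), 'joint_efforts': array([ 6.32764550e-04, -4.45937276e+01, -2.90892756e+01, -4.38902971e-04,
        7.42694028e-04, -2.55174297e-05]), 'tcp_pos': array([ 0.2475471 , -0.49115934,  0.23133657]), 'ee_rot': array([[ 8.93008753e-01,  4.50039294e-01,  6.84613972e-06],
       [ 4.50039294e-01, -8.93008753e-01, -3.75937920e-05],
       [-1.08050209e-05,  3.66526172e-05, -9.99999999e-01]]), 'force': array([ 0.55756225,  0.18137479, -0.58315572]), 'torque': array([-0.00299496, -0.01361483, -0.0613697 ]), 'grasp_force': 0.0, 'gripper_width': 0.08543156943595555}
```

View pics/scene0.png

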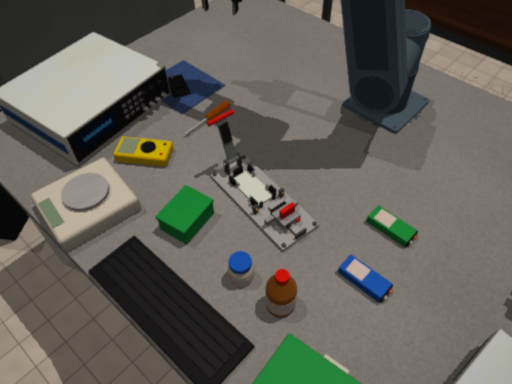

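View pics/top0.png

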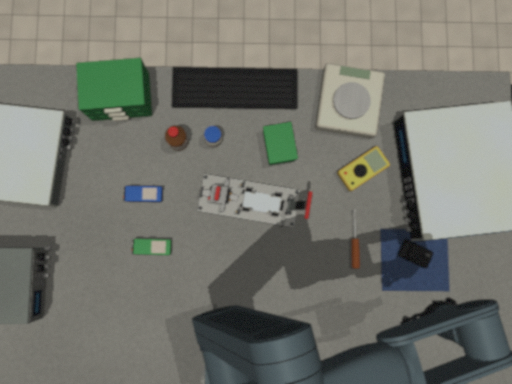

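```bash
cat > h.py <<'E'
from bench import robot, viewer, finder, hand_in
import cv2, numpy as np
from scipy.optimize import least_squares
def campose(c,st=None):
    p=viewer.camera_params(c)
    if c!="wrist": return p["K"],np.array(p["cam_to_world"])
    T=np.eye(4); T[:3,:3]=st["ee_rot"]; T[:3,3]=st["tcp_pos"]
    return p["K"],T@np.array(p["mount"])
def ray(c,uv,K,T):
    q=np.array([(uv[0]-K[0][2])/K[0][0],(uv[1]-K[1][2])/K[1][1]])
    if c=="wrist":
        r=np.linalg.norm(q); d=np.array([*(q/max(r,1e-9)*np.sin(r)),np.cos(r)])
    else: d=np.array([*q,1.]); d/=np.linalg.norm(d)
    return T[:3,3],T[:3,:3]@d
def tri(rays):
    A=np.zeros((3,3));b=np.zeros(3)
    for o,d in rays:
        P=np.eye(3)-np.outer(d,d);A+=P;b+=P@o
    X=np.linalg.solve(A,b); return X,[round(1000*float(np.linalg.norm((np.eye(3)-np.outer(d,d))@(X-o))),1) for o,d in rays]
def onz(r,z): o,d=r; return o+d*(z-o[2])/d[2]
def down(a):
    "tool down, tool x at world angle a"
    x=np.array([np.cos(a),np.sin(a),0]); z=np.array([0,0,-1.]); return np.column_stack([x,np.cross(z,x),z])
def look(c,names,save=None,minconf=.5):
    st=robot.get_state(); im=viewer.snapshot(c); K,T=campose(c,st); out={}
    if save: cv2.imwrite(save,im[...,::-1])
    for n in names:
        L=finder.landmark_of(c,n)
        if L and L[0]["conf"]>minconf: out[n]=ray(c,L[0]["uv"],K,T)
    return out
E
python3 - <<'E'
from h import *
N=["cell_blue","blue_terminals","fixture","nest_floor","clamp_hinge","clamp_grip","carriage_grip","cell_green"]
a=look("scene",N);b=look("top",N)
for n in N:
    if n in a and n in b: X,e=tri([a[n],b[n]]);print(n,X.round(3),e, onz(a[n],0).round(3),onz(b[n],0).round(3))
for a in (np.pi/2,-np.pi/2):
  for p in ([.4,.22,.25],[.4,.0,.25],[.4,.3,.1]):
    q=robot.inverse_kinematics(p,down(a));print(a,p,None if q is None else np.round(q,2))
E
```

```text
cell_blue [0.587 0.309 0.006] [1.7, 1.7] [0.583 0.309 0.   ] [0.589 0.309 0.   ]
blue_terminals [0.592 0.377 0.03 ] [0.4, 0.4] [0.576 0.373 0.   ] [0.596 0.384 0.   ]
fixture [ 0.56  -0.068 -0.016] [4.0, 4.0] [ 0.571 -0.062  0.   ] [ 0.556 -0.064  0.   ]
nest_floor [ 0.569 -0.065  0.03 ] [5.6, 5.6] [ 0.548 -0.077 -0.   ] [ 0.575 -0.071  0.   ]
clamp_grip [ 0.529 -0.199  0.174] [7.0, 7.0] [ 0.404 -0.356  0.   ] [ 0.537 -0.218  0.   ]
cell_green [0.415 0.278 0.005] [5.4, 5.4] [0.414 0.272 0.   ] [0.412 0.284 0.   ]
1.5707963267948966 [0.4, 0.22, 0.25] [ 0.26  0.07  1.71 -0.    1.35  0.26]
1.5707963267948966 [0.4, 0.0, 0.25] [-0.28 -0.03  1.82 -0.    1.35 -0.28]
1.5707963267948966 [0.4, 0.3, 0.1] [ 0.42  0.3   1.83 -0.    1.01  0.42]
-1.5707963267948966 [0.4, 0.22, 0.25] [ 0.26  0.07  1.71 -0.    1.35 -2.88]
-1.5707963267948966 [0.4, 0.0, 0.25] [-0.28 -0.03  1.82 -0.    1.35  2.86]
-1.5707963267948966 [0.4, 0.3, 0.1] [ 0.42  0.3   1.83 -0.    1.01 -2.72]
```

```bash
python3 - <<'E'
from h import *
import pickle
N=["fixture","nest_floor","clamp_hinge","clamp_grip","carriage_grip"]
C=["cell_blue","blue_terminals"]
obs={n:[] for n in N+C}
def view(p,a,names,s=None):
    robot.move_pose(p,down(a)); o=look("wrist",names,s)
    for n in o: obs[n].append(o[n])
robot.servo_line([.248,-.45,.33],v=.3)
h=np.pi/2
view([.56,-.03,.30],h,N,"pics/w1.png")
view([.60,.06,.28],h,N)
view([.53,.02,.27],h+.5,N)
view([.58,.27,.24],h,C,"pics/w2.png")
view([.60,.33,.24],h-.4,C)
view([.57,.30,.20],h+.4,C)
pickle.dump(obs,open("obs.pkl","wb"))
for n in obs:
    if len(obs[n])>1: X,e=tri(obs[n]);print(n,X.round(4),e)
    else: print(n,len(obs[n]))
print(robot.get_state()["t"])
E
```

```text
fixture [ 0.5584 -0.0698  0.0025] [2.4, 3.4, 1.6]
nest_floor [ 0.5593 -0.0676  0.0217] [1.5, 1.7, 1.7]
clamp_hinge [ 0.5471 -0.1472  0.0721] [0.2, 0.2]
clamp_grip [ 0.5439 -0.2084  0.1625] [1.2, 1.2]
carriage_grip [0.5848 0.0683 0.0806] [2.1, 1.4, 2.4]
cell_blue [0.5824 0.3183 0.006 ] [3.1, 2.4, 1.7]
blue_terminals [0.5875 0.377  0.0221] [1.1, 0.6, 1.0]
9.2083
```

View pics/w1.png

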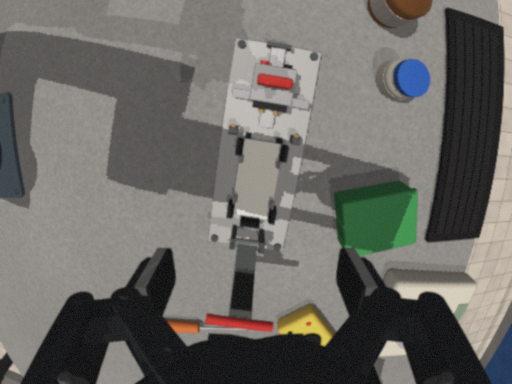

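View pics/w2.png

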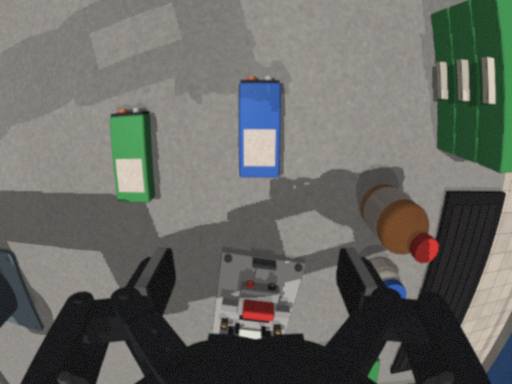

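```bash
python3 - <<'E'
from h import *
import pickle
h=np.pi/2; data=[]
def view(p,a,marks,masks,s):
    robot.move_pose(p,down(a)); st=robot.get_state(); im=viewer.snapshot("wrist"); K,T=campose("wrist",st)
    cv2.imwrite(f"pics/{s}.png",im[...,::-1])
    L={n:finder.landmark_of("wrist",n) for n in marks}; M={n:finder.masks_of("wrist",n) for n in masks}
    data.append(dict(im=im,K=K,T=T,L=L,M=M))
    for n in L: print(s,n,[(np.round(d["uv"],1).tolist(),round(d["conf"],2)) for d in L[n]])
    for n in M: print(s,"mask",n,[(int(d["pixels"].sum()),round(d["conf"],2)) for d in M[n]])
F=["nest_floor","fixture","clamp_hinge","clamp_grip","carriage_grip","nest_corner","leaf_spring"]
view([.56,-.15,.30],h,F,["fixture","nest_floor","clamp_grip"],"f1")
view([.57,.0,.24],h-.18,F,["fixture"],"f2")
view([.50,-.08,.30],h+.6,F,["fixture"],"f3")
view([.583,.233,.22],h,["cell_blue","blue_terminals"],["cell_blue"],"c1")
pickle.dump(data,open("data.pkl","wb"))
m=max(data[-1]["M"]["cell_blue"],key=lambda d:d["conf"])["pixels"].astype(np.uint8)
c=max(cv2.findContours(m,0,cv2.CHAIN_APPROX_NONE)[0],key=cv2.contourArea)[:,0]
P=np.array([onz(ray("wrist",q,data[-1]["K"],data[-1]["T"]),.028)[:2] for q in c])
r=cv2.minAreaRect((P*1000).astype(np.float32));print("cell rect",r)
print(robot.get_state()["t"])
E
```

```text
f1 nest_floor [([257.2, 101.3], 0.73)]
f1 fixture [([253.4, 103.6], 0.9), ([392.6, 7.2], 0.64)]
f1 clamp_hinge [([245.5, 167.9], 0.97)]
f1 clamp_grip [([235.2, 230.9], 0.75)]
f1 carriage_grip []
f1 nest_corner [([285.2, 72.2], 0.73)]
f1 leaf_spring [([274.7, 79.0], 0.9)]
f1 mask fixture [(17560, 0.94)]
f1 mask nest_floor [(17494, 0.59)]
f1 mask clamp_grip [(2684, 0.66)]
f2 nest_floor [([254.9, 213.9], 0.64)]
f2 fixture [([256.4, 208.8], 0.71)]
f2 clamp_hinge [([261.1, 288.1], 0.94)]
f2 clamp_grip []
f2 carriage_grip [([259.2, 108.8], 0.85)]
f2 nest_corner [([283.0, 185.9], 0.9), ([254.8, 213.6], 0.33), ([258.0, 215.3], 0.21)]
f2 leaf_spring [([274.1, 192.1], 0.92)]
f2 mask fixture []
f3 nest_floor [([292.9, 173.8], 0.6), ([251.5, 221.1], 0.48)]
f3 fixture [([286.9, 168.6], 0.8)]
f3 clamp_hinge [([251.3, 223.9], 0.86), ([470.1, 111.9], 0.53), ([437.3, 160.3], 0.38)]
f3 clamp_grip [([223.0, 289.2], 0.67)]
f3 carriage_grip [([376.0, 106.6], 0.79)]
f3 nest_corner [([331.8, 168.8], 0.75), ([318.6, 167.1], 0.24)]
f3 leaf_spring [([319.0, 168.6], 0.92)]
f3 mask fixture [(18520, 0.93)]
c1 cell_blue [([254.7, 97.1], 0.84), ([268.0, 339.5], 0.28)]
c1 blue_terminals [([258.4, 43.2], 0.88)]
c1 mask cell_blue [(4568, 0.9)]
cell rect ((584.5913696289062, 315.9623718261719), (121.8138198852539, 49.713985443115234), 89.61077880859375)
15.4083
```

View pics/f1.png

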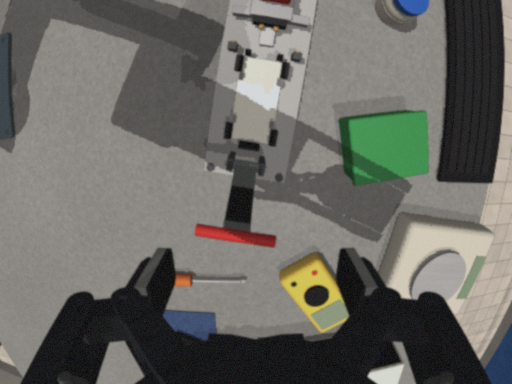

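```bash
cat > fit.py <<'E'
from h import *
import pickle
data=pickle.load(open("data.pkl","rb"));obs=pickle.load(open("obs.pkl","rb"))
O={n:list(obs[n]) for n in obs}; O["nest_corner"]=[];O["leaf_spring"]=[]
for d in data[:3]:
    for n,L in d["L"].items():
        if L: O[n].append(ray("wrist",L[0]["uv"],d["K"],d["T"]))
def model(p):
    x,y,yaw,tr,t,z0=p
    P=dict(fixture=(0,0,0),nest_floor=(0,0,18),clamp_hinge=(0,-88,54),nest_corner=(31.5,48,38),leaf_spring=(23.5,30.5,24),
      carriage_grip=(0,106+tr*1000,75),clamp_grip=(0,-88+132*np.cos(t),54+132*np.sin(t)))
    c,s=np.cos(yaw),np.sin(yaw);R=np.array([[c,-s,0],[s,c,0],[0,0,1]])
    return {k:R@(np.array(v)/1000)+[x,y,z0] for k,v in P.items()}
def res(p):
    M=model(p);r=[]
    for n in M:
        for o,d in O[n]: r+=list(1000*(np.eye(3)-np.outer(d,d))@(M[n]-o))
    return np.array(r+[p[5]*300])
p0=[.559,-.068,-.15,.045,1.8,0]
s=least_squares(res,p0,loss="soft_l1",f_scale=2,x_scale=[.01,.01,.1,.01,.1,.01])
if __name__=="__main__":
    print(s.x.round(4)); M=model(s.x)
    for n in M: print(n,[np.round(1000*((np.eye(3)-np.outer(d,d))@(M[n]-o)),1).tolist() for o,d in O[n]])
    def proj(X,K,T):
        q=T[:3,:3].T@(X-T[:3,3]); r=np.linalg.norm(q[:2]); th=np.arctan2(r,q[2]); return np.array([K[0][2],K[1][2]])+K[0][0]*th*q[:2]/r
    x,y,yaw=s.x[:3];c,sn=np.cos(yaw),np.sin(yaw);R=np.array([[c,-sn,0],[sn,c,0],[0,0,1]])
    tiles=[]
    for d,(r0,c0) in ((data[0],(20,170)),(data[1],(60,170))):
        im=cv2.resize(d["im"][...,::-1][r0:r0+192,c0:c0+160],None,fx=3,fy=3,interpolation=cv2.INTER_CUBIC)
        for box,z,col in (((-62,62,-116,202),12,(0,255,0)),((-25,25,-60,60),18,(255,0,255)),((26.5,36.5,37,59),38,(0,255,255)),((-36.5,-26.5,37,59),38,(0,255,255)),((26.5,36.5,-59,-37),38,(0,255,255)),((-36.5,-26.5,-59,-37),38,(0,255,255))):
            a,b,e,f=box; pts=[]
            for u,v in ((a,e),(b,e),(b,f),(a,f)):
                for k in (0,): pts.append(proj(R@(np.array([u,v,z])/1000)+[x,y,s.x[5]],d["K"],d["T"]))
            pts=(np.array(pts)+.5-[c0,r0])*3
            cv2.polylines(im,[pts.round().astype(int)],True,col,1)
        tiles.append(im)
    cv2.imwrite("pics/ov1.png",cv2.resize(np.hstack(tiles),(800,480)))
E
python3 fit.py
```

```text
[ 5.6050e-01 -7.1100e-02 -1.6620e-01  3.6100e-02  1.8264e+00  1.0000e-03]
fixture [[1.3, 1.4, -0.4], [4.6, -2.9, 1.0], [0.3, -0.3, 0.1], [3.2, 4.3, -0.1], [0.8, -3.2, 1.2], [5.2, 2.0, 0.9]]
nest_floor [[-0.2, -2.9, 0.8], [2.7, -2.8, 1.2], [0.9, -0.4, 0.3], [-2.2, 0.6, -0.0], [2.8, -3.4, 1.2], [-2.3, 0.6, -0.7]]
clamp_hinge [[1.1, 2.2, -2.0], [-3.7, 0.5, -0.9], [-1.1, 1.6, -0.4], [-3.3, 2.6, -1.6], [-2.4, 1.2, -1.1]]
nest_corner [[-0.2, 2.4, 0.2], [0.2, 0.0, -0.0], [-0.2, 1.9, -0.2]]
leaf_spring [[2.1, -4.8, -0.2], [1.2, -4.7, 1.6], [-0.0, -2.4, 0.2]]
carriage_grip [[-2.6, 2.0, -0.1], [0.4, 2.5, -0.6], [-1.4, -1.4, -0.3], [-2.8, 0.5, -0.0], [-0.9, -2.3, -0.9]]
clamp_grip [[-4.0, 0.1, 0.1], [-0.5, -3.4, 4.0], [-0.3, 0.1, -0.0], [4.6, 1.8, 0.2]]
```

View pics/ov1.png

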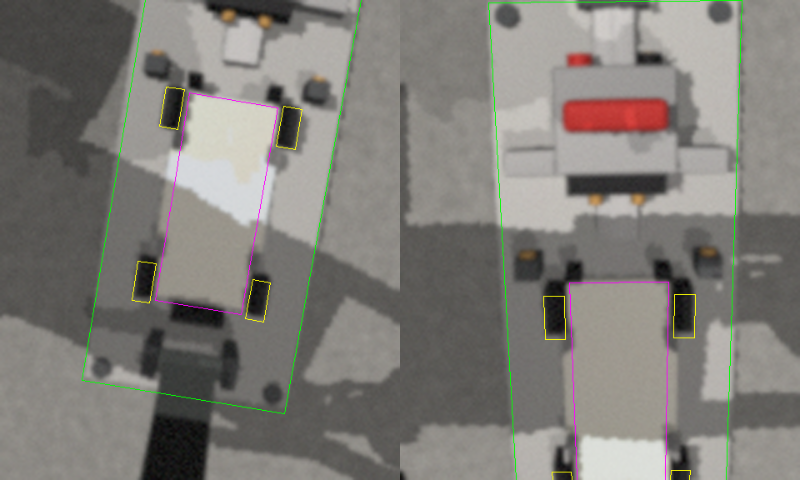

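```bash
python3 - <<'E'
from h import *
R=down(np.radians(89.6)); p=np.array([.5846,.315,.0])
robot.ungrasp()
robot.move_pose(p+[0,0,.10],R)
robot.servo_line(p+[0,0,.005],v=.08)
st=robot.get_state();print(st["tcp_pos"],st["force"])
robot.clamp(60); robot.sleep(.2); st=robot.get_state();print(st["gripper_width"],st["grasp_force"],st["force"])
robot.servo_line(p+[0,0,.16],v=.15); robot.sleep(.2); st=robot.get_state();print(st["gripper_width"],st["grasp_force"],st["force"],st["tcp_pos"])
o=look("wrist",["blue_terminals","cell_blue"],"pics/g1.png",.2)
z=st["tcp_pos"][2]-.005
for n,h in (("blue_terminals",.014),("cell_blue",0.)):
    if n in o: print(n,st["ee_rot"].T@(onz(o[n],z+h)-st["tcp_pos"]))
for d in finder.masks_of("wrist","cell_blue")[:1]:
    K,T=campose("wrist",st); m=d["pixels"].astype(np.uint8)
    c=max(cv2.findContours(m,0,cv2.CHAIN_APPROX_NONE)[0],key=cv2.contourArea)[:,0]
    P=np.array([st["ee_rot"].T@(onz(ray("wrist",q,K,T),z+.028)-st["tcp_pos"]) for q in c]);print("tool-x range",P[:,0].min(),np.percentile(P[:,0],97),P[:,0].max())
print(st["t"])
E
```

```text
[0.58511788 0.31519855 0.00573243] [ 0.15302946 -0.19864393 -0.24860786]
0.04897330775848103 65.57877659797668 [-0.60950566 -0.37602919  5.28994792]
0.049143335389647325 64.54838633537292 [-0.17616925  0.33053425 -3.16876882] [0.58415767 0.31483132 0.15886586]
blue_terminals [ 0.06346678  0.00079302 -0.00904096]
cell_blue [-0.00043588 -0.00050892  0.00500119]
tool-x range -0.041930272541609935 0.06641342474013996 0.06645442594568597
19.6
```

View pics/g1.png

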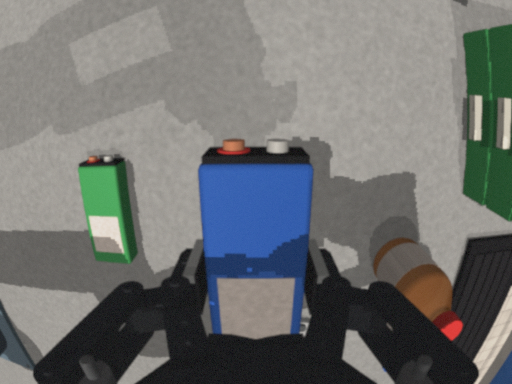

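```bash
python3 - <<'E'
from h import *
yaw=-.1662; R=down(np.pi/2+yaw); n=np.array([.5605,-.0711,0])+.001*np.array([-np.sin(yaw),np.cos(yaw),0])
robot.move_pose(n+[0,0,.16],R); robot.sleep(.2); f0=robot.get_state()["force"]
robot.servo_line(n+[0,0,.005+.045],v=.12)
zb=.045
while zb>.0225:
    zb-=.0025; robot.servo_line(n+[0,0,.005+zb],v=.03); robot.sleep(.1)
    st=robot.get_state(); f=st["force"]-f0; print(round(zb,4),f.round(1),st["tcp_pos"].round(4),round(st["torque"][0],2),round(st["torque"][1],2))
    if f[2]>12 or np.hypot(*f[:2])>12: break
st=robot.get_state();print(st["t"],st["gripper_width"])
look("wrist",[],"pics/n1.png")
E
```

```text
0.0425 [-0.   0.5 -0.4] [ 0.5608 -0.0702  0.0478] 0.04 -0.07
0.04 [ 1.   0.2 -0. ] [ 0.5606 -0.0701  0.0449] 0.03 -0.01
0.0375 [ 0.8 -0.1 -0.4] [ 0.5606 -0.0701  0.0424] -0.02 -0.01
0.035 [ 0.6 -1.2 -0.1] [ 0.5607 -0.0701  0.04  ] 0.03 -0.04
0.0325 [ 0.6  0.4 -0.8] [ 0.5607 -0.07    0.0374] 0.13 -0.13
0.03 [ 1.   1.  -1.3] [ 0.5605 -0.07    0.0348] 0.29 -0.11
0.0275 [ 2.   2.3 -0.3] [ 0.5609 -0.07    0.0326] 0.37 -0.26
0.025 [0.9 3.7 6.4] [ 0.5612 -0.0701  0.0305] 0.53 -0.12
0.0225 [1.7 4.8 6.8] [ 0.561  -0.07    0.0278] 0.75 -0.2
25.65 0.04864466246179312
```

View pics/n1.png

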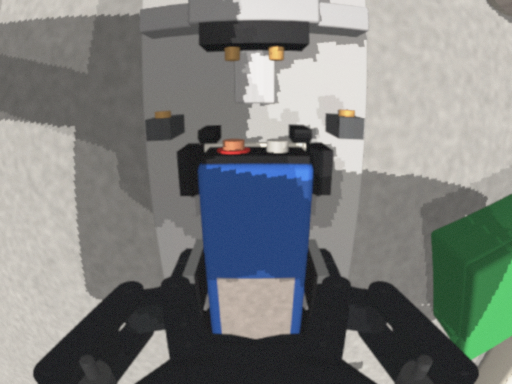

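```bash
python3 - <<'E'
from h import *
yaw=-.1662; R=down(np.pi/2+yaw); n=np.array([.5605,-.0711,0])
robot.ungrasp()
robot.servo_line(n+[0,0,.09],v=.15); robot.clamp(30); robot.sleep(.1); f0=robot.get_state()["force"]
print(f0.round(1),robot.get_state()["t"])
robot.servo_line(n+[0,0,.057],v=.1)
z=.057
while z>.040:
    z-=.0015; robot.servo_line(n+[0,0,z],v=.03); robot.sleep(.05)
    st=robot.get_state(); f=st["force"]-f0; print(round(z,4),f.round(1),st["tcp_pos"].round(4))
    if f[2]>28: break
robot.sleep(.1); st=robot.get_state(); print((st["force"]-f0).round(1),st["tcp_pos"].round(4),st["t"])
robot.servo_line(n+[0,0,.10],v=.2)
E
```

```text
[-0.8 -0.   0.3] 27.5917
0.0555 [ 0.7 -0.2  0.9] [ 0.5608 -0.0712  0.056 ]
0.054 [ 1.1  0.8 -0.6] [ 0.5605 -0.0711  0.054 ]
0.0525 [ 0.6 -0.5  1. ] [ 0.5604 -0.0711  0.0524]
0.051 [ 0.3  0.6 -0.5] [ 0.5605 -0.0711  0.0509]
0.0495 [2.  1.3 1. ] [ 0.5606 -0.0711  0.0496]
0.048 [1.4 0.2 2. ] [ 0.5606 -0.0711  0.048 ]
0.0465 [2.3 0.1 1.3] [ 0.5606 -0.0711  0.0464]
0.045 [-1.3  0.8 10.6] [ 0.5607 -0.0712  0.0461]
0.0435 [-6.   2.2 20.5] [ 0.5607 -0.0712  0.046 ]
0.042 [-8.6  3.6 32.3] [ 0.5608 -0.0712  0.0459]
[-8.1  2.8 32.1] [ 0.5608 -0.0713  0.0459] 31.175
```

```bash
cat >> h.py <<'E'
YAW=-.1662; RF=down(np.pi/2+YAW); N0=np.array([.5605,-.0711,0])
def fx(y,z,x=0.):
    c,s=np.cos(YAW),np.sin(YAW); return N0+[(c*x-s*y)/1000,(s*x+c*y)/1000,z/1000]
def grip(t): return -88+132*np.cos(t),54+132*np.sin(t)
E
python3 - <<'E'
from h import *
o=look("wrist",[],"pics/s1.png")
robot.servo_line(fx(0,235),v=.3); robot.servo_line(fx(-165,235),v=.3); robot.servo_line(fx(-165,170),v=.2)
f0=robot.get_state()["force"]
for t in np.arange(1.8,1.04,-.1):
    y,z=grip(t); k=(t-1.1)/.7
    robot.servo_line(fx(y-6.5-11,z-10*k),v=.12); st=robot.get_state(); f=st["force"]-f0; print(round(t,2),f.round(1))
    if np.linalg.norm(f)>30: print("stop"); break
print(st["t"])
y,z=grip(t)
robot.servo_line(fx(y-35,z),v=.2); robot.servo_line(fx(y-35,z+45),v=.3); robot.servo_line(fx(y+25,z+45),v=.3)
look("wrist",[],"pics/k1.png")
L=finder.landmark_of("wrist","clamp_grip"); print([(d["uv"],d["conf"]) for d in L]); print(robot.get_state()["t"])
cv2.imwrite("pics/sk.png",np.hstack([cv2.resize(cv2.imread(f"pics/{n}.png"),(400,300)) for n in("s1","k1")]))
E
```

```text
1.8 [-0.4  0.3 -1. ]
1.7 [-0.9  1.2 -1.6]
1.6 [-0.6  1.1 -0.8]
1.5 [-1.   0.8 -0.7]
1.4 [ 0.3  1.3 -0.9]
1.3 [-0.1 -0.1 -0.5]
1.2 [-0.3  0.9 -1. ]
1.1 [-0.5  0.6 -1.1]
35.6583
[]
36.6583
```

View pics/sk.png

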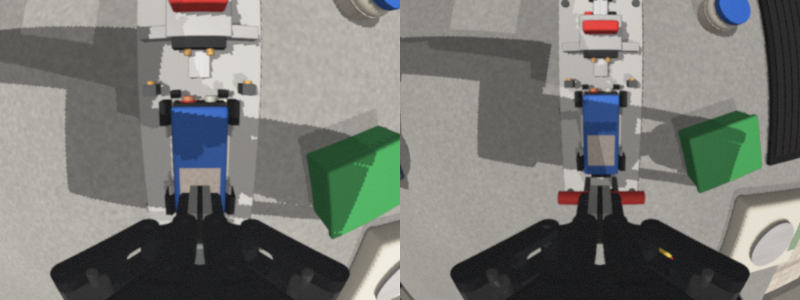

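```bash
python3 - <<'E'
from h import *
st=robot.get_state();K,T=campose("wrist",st)
im=cv2.imread("pics/k1.png").astype(int); m=(im[...,2]>120)&(im[...,1]<60)&(im[...,0]<60); m[:225]=0;m[275:]=0
v,u=np.nonzero(m); print(len(v),u.mean(),v.mean(),u.min(),u.max())
r=ray("wrist",[u.mean(),v.mean()],K,T)
c,s=np.cos(YAW),np.sin(YAW)
for z in np.arange(.10,.20,.01):
    d=onz(r,z)-N0; y=-s*d[0]+c*d[1]; print(round(z,3),round(y*1000), "R",round(np.hypot(y*1000+88,z*1000-54)))
E
```

```text
603 257.61857379767827 254.6318407960199 203 312
0.1 -71 R 49
0.11 -65 R 60
0.12 -59 R 72
0.13 -54 R 83
0.14 -48 R 95
0.15 -42 R 107
0.16 -36 R 118
0.17 -30 R 130
0.18 -24 R 141
0.19 -18 R 153
```

```bash
python3 - <<'E'
from h import *
y,z=grip(1.1); robot.servo_line(fx(y,z+20),v=.2); f0=robot.get_state()["force"]
for t in list(np.arange(1.05,.04,-.1))+[.02,0,-.01,-.02,-.03,-.04]:
    y,z=grip(t); robot.servo_line(fx(y,z+6.5),v=.12 if t>.1 else .04); robot.sleep(.05); st=robot.get_state(); f=st["force"]-f0; print(round(t,2),f.round(1),round(st["tcp_pos"][2],4))
    if np.linalg.norm(f)>25: print("stop"); break
robot.sleep(.2); st=robot.get_state(); print(st["t"],(st["force"]-f0).round(1),st["tcp_pos"].round(4))
E
```

```text
1.05 [1.1 1.3 4.2] 0.176
0.95 [0.2 2.7 4.4] 0.1684
0.85 [-0.3 -0.5  0.7] 0.1594
0.75 [-0.  -0.5 -0.6] 0.1501
0.65 [-0.5 -0.7 -0.1] 0.1403
0.55 [-0.4 -0.6 -0.8] 0.1294
0.45 [ 0.6 -0.6  0.8] 0.1179
0.35 [ 0.5  1.  -0.1] 0.1057
0.25 [-0.6 -0.9  0.4] 0.0931
0.15 [0.  0.3 0.3] 0.0802
0.05 [-0.8 -1.8 -0. ] 0.0669
0.02 [-0.1 -0.2  1. ] 0.063
0 [-0.3 -0.2  1.2] 0.0606
-0.01 [-2.8 -1.3  8.7] 0.0603
-0.02 [-5.9  1.1 17.2] 0.0601
-0.03 [-8.4  1.6 26.4] 0.06
stop
42.3417 [-8.6  0.6 25.6] [ 0.5682 -0.0278  0.06  ]
```

```bash
python3 - <<'E'
from h import *
robot.servo_line(fx(44,110),v=.25); robot.servo_line(fx(185,110),v=.3); robot.servo_line(fx(185,57),v=.2); robot.sleep(.1)
f0=robot.get_state()["force"]; u=np.array([-np.sin(YAW),np.cos(YAW)])
y=180.
while y>112:
    y-=3 if y>135 else 1.5
    robot.servo_line(fx(y,57),v=.06); st=robot.get_state(); f=(st["force"]-f0); fy=f[:2]@u; ya=(st["tcp_pos"]-N0)[:2]@u*1000
    print(round(y,1),round(ya,1),round(fy,1),f[2].round(1))
    if fy>28: break
robot.sleep(.3); st=robot.get_state(); print(st["t"],(st["force"]-f0).round(1),(st["tcp_pos"]-N0)[:2]@u*1000)
E
```

```text
177.0 176.5 -0.4 -1.2
174.0 173.9 -0.5 -0.5
171.0 170.9 -0.4 -1.1
168.0 167.8 -1.3 -1.2
165.0 164.8 -0.9 -0.7
162.0 161.8 -1.0 0.7
159.0 159.6 4.2 -1.9
156.0 156.5 5.6 -0.2
153.0 153.3 5.5 -1.7
150.0 150.2 4.2 -2.5
147.0 147.1 4.0 -1.1
144.0 144.0 4.4 -1.3
141.0 141.0 4.5 -2.8
138.0 138.0 4.3 -1.5
135.0 135.0 4.3 -2.6
133.5 133.6 5.0 -2.2
132.0 132.2 4.6 -1.9
130.5 130.7 5.2 -1.5
129.0 129.2 5.7 -2.2
127.5 127.7 4.0 -1.6
126.0 126.2 3.9 -2.0
124.5 124.7 5.4 -1.8
123.0 123.8 7.2 -2.1
121.5 123.7 12.4 -2.2
120.0 123.7 18.3 -2.2
118.5 123.7 23.7 -3.4
117.0 123.6 29.1 -3.7
50.925 [ 6.8 27.2 -2.6] 123.58184815030802
```

```bash
python3 - <<'E'
from h import *
robot.servo_line(fx(150,57),v=.15); robot.servo_line(fx(150,120),v=.3); robot.servo_line(fx(80,230),v=.3); robot.sleep(.1)
o=look("wrist",["carriage_grip","clamp_grip"],"pics/e1.png",.3)
c,s=np.cos(YAW),np.sin(YAW)
for n,z in(("carriage_grip",.075),("clamp_grip",.054)):
    if n in o: d=onz(o[n],z)-N0; print(n,-s*d[0]*1000+c*d[1]*1000)
print(robot.get_state()["t"])
E
```

```text
carriage_grip 103.81764149761636
clamp_grip 47.035334028761774
52.4833
```

View pics/e1.png

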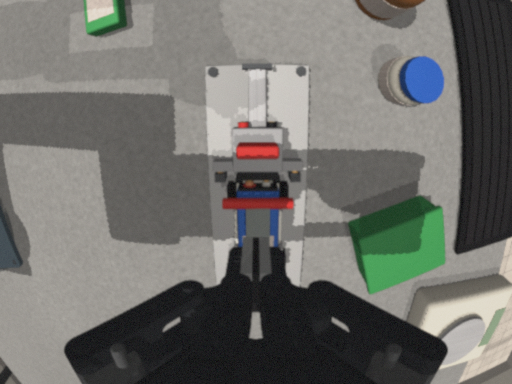

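The picture shows the clamp level over the blue cell (red grip at 258,203). The carriage is home (grip at 258,151) with its pins on the terminals, and the robot is clear.

```bash
python3 -c "
from bench import hand_in
print(hand_in())"
```

```text
the job is handed in; nothing more can be done
None
```

The blue cell is pressed fully home in the nest, the clamp is closed level on it, the carriage is at its stop with the pins on the terminals, and the job was handed in at about 52 s; hand-in returned no verdict, so this rests on force stops, positions and the last picture.

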